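# Refit a mixer gear head: sleeve on, cover held over its bolt holes

### The arm

A 6-joint arm with a two-finger parallel gripper is mounted at the origin on the work surface. World frame = base frame: x ahead of the robot, y to its left, z up, the work surface at z = 0. Lengths are in m, angles in rad, forces in N, time in s.
With the tool pointing down it reaches from about 0.275 to 0.85 m from the base axis. Payload 19 kg.
Tool frame: the origin (TCP) lies midway between the tips of the shut fingers; the grasp point (between the pads) lies arm.grasp_offset behind it (arm.grasp_offset is the distance from the TCP to the grasp point, in m); z points along the fingers, y is the line along which they close (so a half turn about z gives the same grasp; the last joint's range is limited). The gripper opens to 85 mm and grips with 20 to 120 N. Pads are 22 mm wide; open, the fingers measure 114 mm over their backs; the gripper's body (76 mm by 85 mm) begins 54 mm behind the grasp point. The pads swing forward as they close: fully open they stand 13 mm farther back than shut.
Start: joints at [1.128, 0.15, 1.437, -0, 1.554, -0.134], TCP at [0.175, 0.548, 0.231] pointing down, gripper open.
Joint ranges: [-2.8, 2.8], [-0.68, 2.1], [0.12, 2.68], [-1.39, 4.53], [0.16, 2.79], [-2.81, 2.81]. Speed limits (rad/s): [1.89, 1.89, 2.22, 3.01, 3.01, 3.01].

### API

Orientations are given as a unit quaternion [x, y, z, w].
In Python, from rig import arm, jaws, planner, vision, workorder, get_t, get_joint_positions, get_joint_vel, get_effort, get_eef_pos, get_orientation, get_contact_force, get_wrist_torque, get_gripper_width, get_grip_force gives the robot as it stands. Calls block until the motion is done:
- arm.move_to(position, orientation): joint-space move of the TCP to a pose.
- arm.movel(position, attitude=None, v=0.15, max_force=None): straight line of the TCP; attitude=None keeps the orientation; v is the mean speed in m/s. With max_force (N) it stops when the force on the tool has changed by that much, and returns True; else False.
- arm.move_joints(angles): joint-space move.
- jaws.gripper_to(opening, f_grip=None): opening from 0.0 (shut) to 1.0 (fully open); f_grip is the grip in N (None keeps the last); returns when the fingers have stopped.
- arm.dwell(seconds).
- planner.ik(position, orientation): joint angles nearest the present ones, or None.
- vision.camera(name): name is "side" or "top" or "wrist"; returns a dict with "image" (400x640x3 uint8, red, green, blue), "fovy" (degrees; the focal length in pixels is half the picture's height over the tangent of half this angle, whatever the lens; pixels are square), "cx", "cy" (the principal point, pixels), "extrinsics" (4x4, takes a point from world to camera coordinates). Camera axes: x right, y up, looking along -z (the intrinsics and any distortion apply to the point x, -y, -z); pixel columns grow to the right and rows downward; lengths in m; the calibration is good to about 2 mm. A picture is of the moment at which its call begins. There is no depth.
A pose or a line that the arm cannot do raises arm.Unreachable and nothing moves.
- workorder.hand_in(): hands the job in; it is judged then, once.
Readings, each from a call of its own:
- get_t(): time.
- get_joint_positions(): joint angles.
- get_joint_vel(): joint speeds.
- get_effort(): joint torques, N m.
- get_eef_pos(): TCP position.
- get_orientation(): TCP orientation.
- get_contact_force(): force on the tool from outside, world axes, zero at the start.
- get_wrist_torque(): the same for the moment, N m.
- get_gripper_width(): opening from 0.0 (shut) to 1.0 (fully open).
- get_grip_force(): force on a finger pad.
Only numpy, scipy, OpenCV 4.12 (cv2) and the standard library are available. Lean on these libraries where they do the work, as an engineer would, in place of code of your own. Each camera call takes 0.05 s, during which the arm holds its last target. There are 200 camera calls.

### The job

Reassemble the open gear head: first push the brass sleeve down over the steel spigot until it sits fully home on the machined face, and let go of it while the cover still lies on the bench. Then take the aluminium cover plate by its blue handle and hold it level over the gear head, around the sleeve, about 15 mm above the face and touching neither, with its corner holes over the threaded holes so that each whole threaded hole shows through (either way round will do). Finish while still holding it there, motionless, so that I can start the screws; leave the other things on the bench where they are.

Things in the scene. Friction and masses are not known exactly. Their poses are not given: they have to be found in the camera images.
- sleeve_center (a point): Centre (half-way up) of the loose brass sleeve: a plain tube 40 mm outside diameter, 30 mm bore, 45 mm long, about 0.2 kg, standing upright on the bench; z along its bore.
- sleeve: The same brass sleeve; origin at the centre of its lower end, z along its bore.
- gearhead_face (a point): Centre of the machined top face of the gear head, which is fixed to the bench: a cream block 150 (x) by 100 (y) mm, its face level and 60 mm above the bench, on a dark foot 170 by 120 mm and 10 mm thick; a grey motor of 56 mm diameter reaches from its +x end to 135 mm from the centre, its top 58 mm above the bench. A steel spigot of 27 mm diameter with a chamfered top stands up 30 mm from this point. x along the long side, z up.
- gearhead: The same gear head; origin on the bench under its centre, axes as the face.
- thread0 (a point): Mouth, in the face, of the threaded hole at x +62, y +36 mm from the face's centre (7 mm diameter, dark, 12 mm deep). There are four, at x +-62, y +-36 mm.
- thread1 (a point): Mouth of the threaded hole diagonally opposite, at x -62, y -36 mm.
- cover_grip (a point): Centre of the cover's blue handle bar. The cover is a loose aluminium plate 150 (x) by 100 (y) by 6 mm, about 0.35 kg, lying flat on the bench, with a 60 mm round opening in the middle and a bridge handle over it: a bar along x, 98 mm long, 14 mm wide (y) and 20 mm tall, this point 70 mm above the plate's underside, the bar's underside 60 mm above the plate's underside, on two 14 mm posts at x +-42 mm. It balances under this point. x along the long side and the bar, z up.
- cover: The same cover; origin at the centre of the plate's underside, axes as the grip.
- cover_hole0 (a point): Centre, at the underside, of the cover's 14 mm through hole at x +62, y +36 mm. There are four, at x +-62, y +-36 mm.
- cover_hole1 (a point): The through hole diagonally opposite, at x -62, y -36 mm.
- screwdriver: Bystander: screwdriver lying on the bench; leave alone.
- screwtray: Bystander: white tray 70 by 90 by 22 mm with screws; leave alone.
- reagent: Bystander: amber bottle, 64 mm diameter, 150 mm tall, origin at its foot; leave alone.
- greasejar: Bystander: white jar with red cap, 60 mm diameter, 60 mm tall, origin at its foot; leave alone.
- beaker: Bystander: glass beaker, 70 mm diameter, 90 mm tall, origin at its foot; leave alone.
- wrench: Bystander: wrench lying on the bench; leave alone.
- oring: Bystander: green rubber ring, 54 mm diameter, 10 mm thick, lying flat; leave alone.
Not all that is in view belongs to the job. Of the things like the sleeve, leave any that is green, orange or turquoise; of the rest the smaller one is meant.

How it is judged:
By the outcome, as a careful person would: the job done as asked, in the order asked, and still so for the second after the job is handed in, while the arm keeps its last pose, push and grip.
It also fails if it takes over 61 s, if anything falls off the work surface, if the arm or the gripper's body presses on something with over 40 N, if the wrist force passes 120 N, or if a joint passes its speed limit or range.

## Working session

There is one attempt and no reset: what is moved stays moved. The work goes in short steps, each a Python script; the robot and the scene stay as the last script left them, time stands still between calls to the robot, and variables do not carry over. Pictures are saved under pics/ and viewed, at most 10 in all, crops included, and the job is handed in when it is done.

```bash
mkdir -p pics; ls; python3 - <<'E'
from rig import *
import cv2,numpy as np,pickle
d={}
for n in("top","side","wrist"):
    c=vision.camera(n);d[n]=c
    cv2.imwrite(f"pics/{n}0.png",c["image"][...,::-1]);print(n,c["fovy"],c["cx"],c["cy"],[k for k in c],np.round(c["extrinsics"],4).tolist())
    for k in c:
        if k not in("image","extrinsics"):print(k,c[k])
pickle.dump(d,open("cam0.pkl","wb"));print(get_t(),arm.grasp_offset,get_orientation())
E
```

```text
pics
top 54.31514978105648 322.4717756460527 199.53883155556704 ['image', 'fovy', 'cx', 'cy', 'extrinsics'] [[0.0298, -0.9995, 0.0066, -0.0147], [0.9792, 0.0305, 0.2005, -0.5847], [-0.2006, 0.0004, 0.9797, -1.2418], [0.0, 0.0, 0.0, 1.0]]
fovy 54.31514978105648
cx 322.4717756460527
cy 199.53883155556704
side 52.31943473829477 318.79911956161607 207.45372177663805 ['image', 'fovy', 'cx', 'cy', 'extrinsics'] [[0.8401, -0.5422, 0.0158, -0.4862], [0.2771, 0.454, 0.8468, -0.2326], [-0.4663, -0.707, 0.5317, -0.8316], [0.0, 0.0, 0.0, 1.0]]
fovy 52.31943473829477
cx 318.79911956161607
cy 207.45372177663805
wrist 69.06655925541958 320.5345047529363 197.08038015563574 ['image', 'fovy', 'cx', 'cy', 'extrinsics'] [[0.3035, 0.9528, -0.0003, -0.5744], [-0.9124, 0.2905, -0.2884, 0.0369], [-0.2748, 0.0878, 0.9575, -0.3785], [0.0, 0.0, 0.0, 1.0]]
fovy 69.06655925541958
cx 320.5345047529363
cy 197.08038015563574
0.15 0.0187 [ 1.53777443e-01  9.88105404e-01 -4.38314652e-04 -1.25161967e-04]
```

View pics/top0.png

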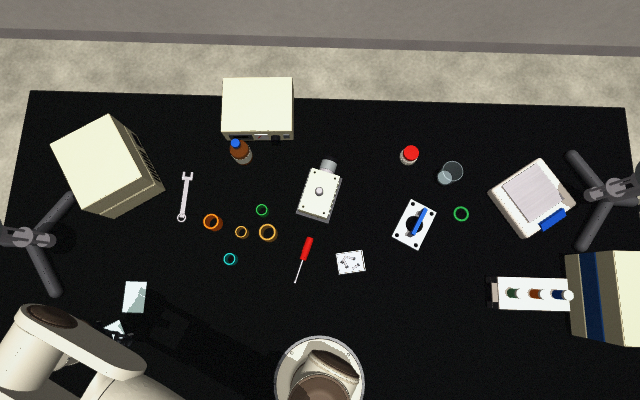

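View pics/side0.png

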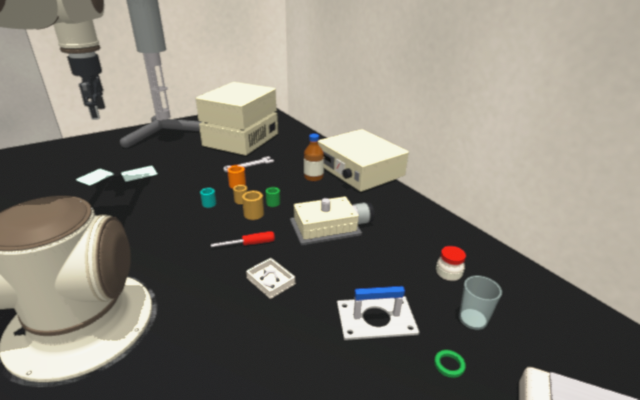

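Sleeve candidates in the top view: orange (212,221), small brass (241,232), large brass (267,232), green (262,210) and turquoise (229,259). By the description, the small brass one at (241,232) is meant. I'll check it in a close crop, together with the gear head and the cover.

```bash
cat > h.py <<'E'
from rig import *
import cv2,numpy as np
from scipy.spatial.transform import Rotation as R
def uv2w(c,u,v,z):
    f=200/np.tan(np.radians(c["fovy"]/2));E=c["extrinsics"]
    d=E[:3,:3].T@np.array([(u-c["cx"])/f,-(v-c["cy"])/f,-1]);o=-E[:3,:3].T@E[:3,3]
    return o+d*(z-o[2])/d[2]
def w2uv(c,p):
    f=200/np.tan(np.radians(c["fovy"]/2));E=c["extrinsics"]
    q=E[:3,:3]@np.asarray(p)+E[:3,3]
    return np.array([c["cx"]+f*q[0]/-q[2],c["cy"]-f*q[1]/-q[2]])
def down(yaw): # tool z down, tool y (closing line) at angle yaw in world
    y=np.array([np.cos(yaw),np.sin(yaw),0]);z=np.array([0,0,-1.])
    return R.from_matrix(np.c_[np.cross(y,z),y,z]).as_quat()
def crop(c,u0,v0,w,h,s):return cv2.resize(c["image"][v0:v0+h,u0:u0+w,::-1],None,fx=s,fy=s,interpolation=cv2.INTER_CUBIC)
def wrap(a):return (a+np.pi/2)%np.pi-np.pi/2
E
python3 - <<'E'
from h import *
import pickle
d=pickle.load(open("cam0.pkl","rb"));c=d["top"]
a=crop(c,200,150,150,125,4)[:,:]
b=crop(c,380,190,66,66,3)
im=np.zeros((500,800,3),np.uint8);im[:,:600]=a;im[:198,600:798]=b
cv2.imwrite("pics/crop1.png",im)
E
```

```text
(no output)
```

View pics/crop1.png

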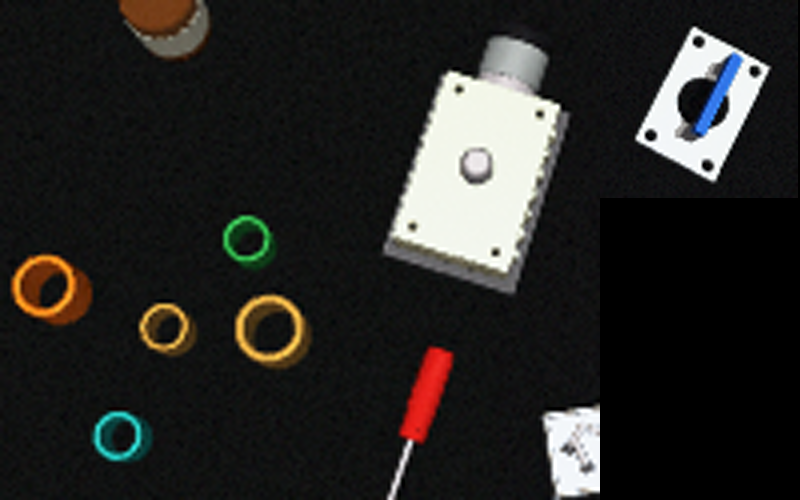

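The crop shows the small brass sleeve's rim at about crop (164,327), roughly 12.5 px or 39 mm across. The threaded holes are at crop (459,90), (540,114), (412,227) and (495,252). The cover holes are in the inset at right.

```bash
python3 - <<'E'
from h import *
import pickle
d=pickle.load(open("cam0.pkl","rb"));c=d["top"]
f=lambda u,v,s,u0,v0:((u+.5)/s-.5+u0,(v+.5)/s-.5+v0)
S=uv2w(c,*f(164,327,4,200,150),.045);print("sleeve",S)
G=np.array([uv2w(c,*f(u,v,4,200,150),.06) for u,v in((459,90),(540,114),(412,227),(495,252))])
C=np.array([uv2w(c,*f(u,v,3,380,190),.006) for u,v in((98,41),(155,71),(51,135),(107,165))])
for n,P in(("gear",G),("cover",C)):
    L=(P[0]+P[1]-P[2]-P[3])/2;W=(P[1]+P[3]-P[0]-P[2])/2
    print(n,P.mean(0),np.linalg.norm(L),np.linalg.norm(W),np.degrees(np.arctan2(L[1],L[0])),np.degrees(np.arctan2(W[1],W[0])))
big=uv2w(c,*f(270,329,4,200,150),.06);print("big",big)
for n,u,v in (("green",246,239),("turq",118,436),("orange",44,287)):print(n,uv2w(c,*f(u,v,4,200,150),.045))
E
```

```text
sleeve [0.47173295 0.27101187 0.045     ]
gear [0.60961976 0.0161423  0.06      ] 0.12403414382835147 0.07177875236529924 -16.26911578554204 -105.22764179896127
cover [ 0.5202979  -0.31391521  0.006     ] 0.12391922811915758 0.07207250624286125 -27.05989504702033 -116.98063317916386
big [0.47102147 0.18110976 0.06      ]
green [0.5477782  0.20770201 0.045     ]
turq [0.38133444 0.30210788 0.045     ]
orange [0.50205793 0.37313191 0.045     ]
```

```bash
python3 - <<'E'
from h import *
q0=get_orientation();E=vision.camera("wrist")["extrinsics"]
print("cam in tool",R.from_quat(q0).inv().apply(-E[:3,:3].T@E[:3,3]-get_eef_pos()))
yaws=[np.radians(a) for a in(20,-160)]
best=None
for y in yaws:
    j=planner.ik([.472,.271,.2],down(y));print(np.degrees(y),None if j is None else np.round(j,2))
    if j is not None and (best is None or abs(j[5])<abs(best[1][5])):best=(y,j)
arm.move_to([.472,.271,.2],down(best[0]))
c=vision.camera("wrist");cv2.imwrite("pics/w1.png",c["image"][...,::-1])
import pickle;pickle.dump(c,open("w1.pkl","wb"))
print(best[0],get_t(),w2uv(c,[.4717,.271,.045]),w2uv(c,[.4717,.271,0]))
E
```

```text
cam in tool [ 0.07413456 -0.00044348 -0.1420553 ]
20.0 [ 0.38  0.1   1.56 -0.    1.48  0.03]
-160.0 None
0.3490658503988659 1.7583 [320.85786786 183.39742602] [320.79924644 174.30512438]
```

View pics/w1.png

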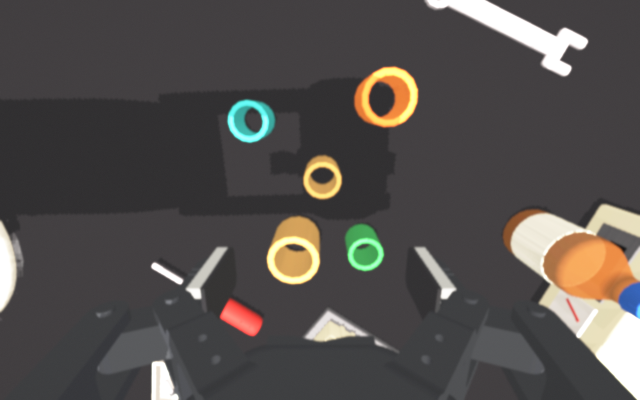

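The wrist view agrees with the top view to 2–3 px: the small brass rim is near (322,181), between turquoise (251,121), orange (387,97), green (364,250) and the big brass one (294,255). I'll grasp it, lift it, and take wrist views of the held sleeve and the spigot.

```bash
cat >> h.py <<'E'
YAW=np.radians(20)
def go(x,y,z,yaw=YAW,**k):return arm.movel([x,y,z],down(yaw),**k)
E
python3 - <<'E'
from h import *
import pickle
c=pickle.load(open("w1.pkl","rb"))
W=uv2w(c,322.3,181,.045);print("wrist est",W)
hsv=cv2.cvtColor(c["image"],cv2.COLOR_RGB2HSV)[150:205,295:350]
m=((hsv[...,0]>10)&(hsv[...,0]<28)&(hsv[...,1]>90)&(hsv[...,2]>60)).astype(np.uint8)
ys,xs=np.nonzero(m);print("bbox",xs.min()+295,xs.max()+295,ys.min()+150,ys.max()+150)
P=(np.array([.4717,.271])+W[:2])/2;print(P)
# clearance: half-open then down
jaws.gripper_to(.75,f_grip=60)
go(*P,.06,v=.2); hit=go(*P,.014,v=.08,max_force=12)
print(hit,get_eef_pos(),get_contact_force())
jaws.gripper_to(0,f_grip=60);print("width",get_gripper_width()*85,get_grip_force())
go(*P,.16,v=.15);print(get_t(),get_gripper_width()*85,get_contact_force())
c=vision.camera("wrist");im1=crop(c,220,200,200,200,3)
z=crop(pickle.load(open("w1.pkl","rb")),300,155,45,50,4)
im=np.zeros((600,800,3),np.uint8);im[:,:600]=im1;im[:200,600:780]=z;cv2.imwrite("pics/g1.png",im)
E
```

```text
wrist est [0.47223007 0.27395574 0.045     ]
bbox 303 342 155 199
[0.47196504 0.27247787]
False [0.47213431 0.2725671  0.01421846] [ 0.52228493 -0.21133149  0.62269475]
width 38.42511044338759 59.45733904838562
5.1667 38.784614564393905 [ 0.27124324 -0.22396077 -2.74863592]
```

View pics/g1.png

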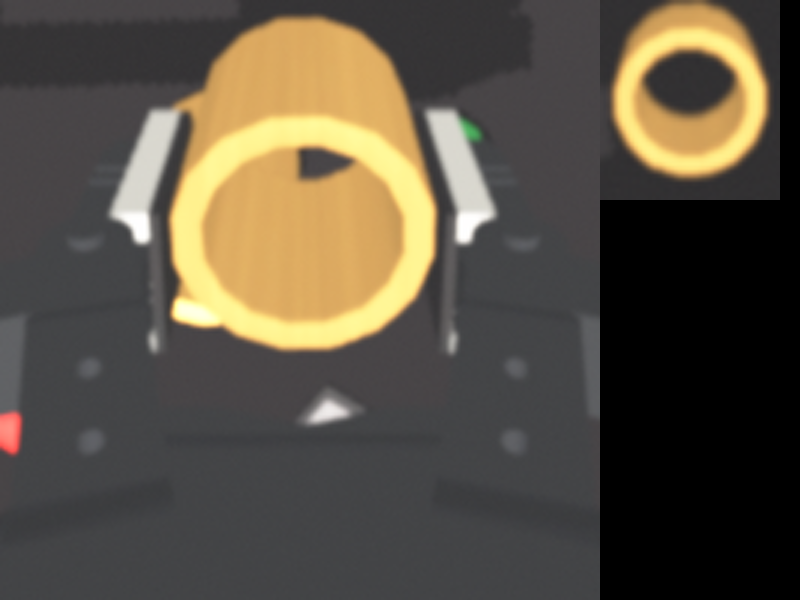

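The sleeve is held upright, with its rim at about px (321,277); before the grasp its rim was at (322.5,180.5). Next I'll hover over the spigot with the same relative geometry.

```bash
python3 - <<'E'
from h import *
import pickle
go(.472,.2725,.245,v=.2); go(.6096,.0161,.245,v=.25)
c=vision.camera("wrist");pickle.dump(c,open("w2.pkl","wb"));print(get_t(),get_eef_pos(),get_gripper_width()*85)
print("spigot pred",w2uv(c,[.6096,.0161,.09]),"held rim est",uv2w(c,321,277.2,.245+.0308)-get_eef_pos())
im=np.zeros((600,800,3),np.uint8);im[:400,:640]=c["image"][...,::-1]
z=crop(c,300,150,45,60,5);im[300:600,575:800]=z;cv2.imwrite("pics/w2.png",im)
E
```

```text
7.1583 [0.60919551 0.01723789 0.24516952] 38.497431154493114
spigot pred [321.09180465 183.75513943] held rim est [-0.0016202   0.00309829  0.03063048]
```

View pics/w2.png

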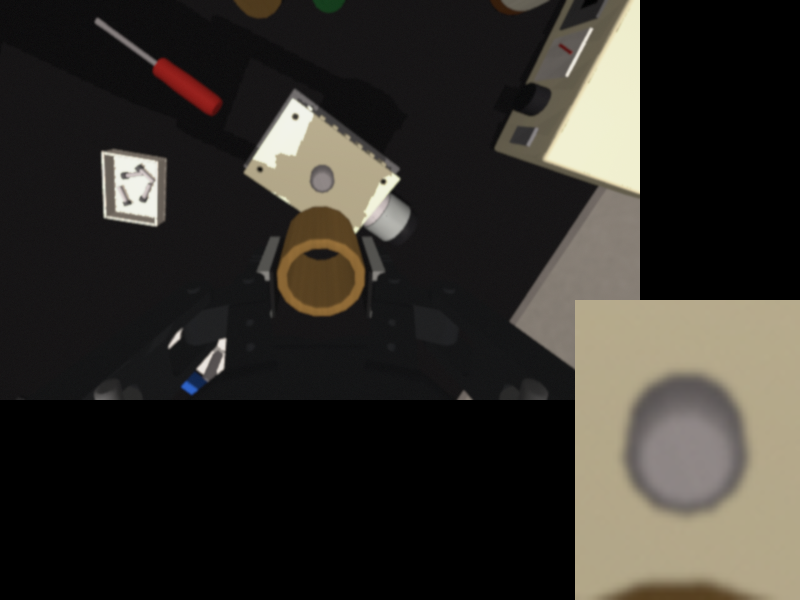

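The spigot top is at about px (322.2,181.4). I'll work out the alignment two ways and compare.

```bash
python3 - <<'E'
from h import *
import pickle
c1=pickle.load(open("w1.pkl","rb"));c2=pickle.load(open("w2.pkl","rb"))
S=uv2w(c1,322.5,180.5,.045);G=uv2w(c2,322.2,181.4,.09)
e2=np.array([.60919551,.01723789,.24516952]);g=np.array([.47213431,.2725671,.014218])
ty=np.array([np.cos(YAW),np.sin(YAW)]);tx=np.array([ty[1]*-1,ty[0]])*-1
d=lambda v:np.round([v[:2]@tx*1e3,v[:2]@ty*1e3],2)
print("tool x is",R.from_quat(down(YAW)).apply([1,0,0]),tx)
print("spigot wrist",G,"sleeve wrist",S,"top spigot .6096 .0161; top sleeve .4717 .2710")
print("held rel TCP direct",d(uv2w(c2,321,277.2,.2758)-e2)," from w1",d(S-g)," from top",d(np.array([.47173,.27101])-g[:2]))
print("spigot rel e2: wrist",d(G-e2),"top",d(np.array([.6096,.0161])-e2[:2]))
E
```

```text
tool x is [-0.34202014  0.93969262  0.        ] [ 0.34202014 -0.93969262]
spigot wrist [0.60981713 0.018893   0.09      ] sleeve wrist [0.47224094 0.27453399 0.045     ] top spigot .6096 .0161; top sleeve .4717 .2710
held rel TCP direct [-3.47 -0.46]  from w1 [-1.81  0.77]  from top [ 1.32 -0.91]
spigot rel e2: wrist [-1.34  1.15] top [ 1.21 -0.01]
```

```bash
python3 - <<'E'
from h import *
ty=np.array([np.cos(YAW),np.sin(YAW)]);tx=np.array([ty[1],-ty[0]])
e2=np.array([.60919551,.01723789]);T=e2+.0004*tx+.0006*ty;print(T)
go(*T,.112,v=.15);arm.dwell(.2);print(get_eef_pos(),get_contact_force())
hit=go(*T,.085,v=.03,max_force=10);print(hit,get_eef_pos(),get_contact_force(),get_wrist_torque(),get_gripper_width()*85)
if not hit:
    hit=go(*T,.071,v=.02,max_force=15);print(hit,get_eef_pos(),get_contact_force(),get_wrist_torque(),get_gripper_width()*85)
print(get_t())
E
```

```text
[0.60989613 0.01706723]
[0.61020371 0.01701742 0.11275728] [-1.04166333e-01 -1.86745385e-03 -1.90360459e+00]
False [0.61001887 0.01702414 0.08523521] [-0.16874633  0.36676689 -2.56754949] [-0.00774798 -0.00687745  0.01522826] 38.4766167304082
True [0.60986339 0.01708448 0.0749133 ] [-3.26663241 -0.26453349  7.95922885] [0.017088   0.25401498 0.06852073] 38.594229829663796
9.975
```

```bash
python3 - <<'E'
from h import *
T=get_eef_pos()
hit=go(T[0],T[1],.068,v=.02,max_force=25);print(hit,get_eef_pos(),get_contact_force())
go(*get_eef_pos()[:2],.0747,v=.02)
jaws.gripper_to(.75);arm.dwell(.1);print(get_contact_force())
go(T[0],T[1],.16,v=.2);go(T[0]-.05,T[1]-.03,.3,v=.3)
s=vision.camera("side");w=vision.camera("wrist");t=vision.camera("top")
import pickle;pickle.dump((s,w,t),open("p3.pkl","wb"))
im=np.zeros((600,800,3),np.uint8);im[:400,:400]=crop(s,285,170,100,100,4);im[:400,400:800]=crop(t,290,150,60,60,6)[:400,:360].copy() if 0 else cv2.resize(crop(t,290,150,60,60,6),(400,400));cv2.imwrite("pics/p3.png",im[:400])
print(get_t())
for z in(.105,.115):print(w2uv(s,[.6096,.0165,z]),w2uv(t,[.6096,.0165,z]))
E
```

```text
True [0.60989946 0.01706406 0.07493912] [-3.89826423 -0.52147045 10.40889105]
[ 0.5670608   0.52599261 -0.42057668]
12.2833
[325.87927152 194.99663925] [318.63958449 189.10643511]
[325.9748115  191.70112367] [318.62999938 188.40021065]
```

View pics/p3.png

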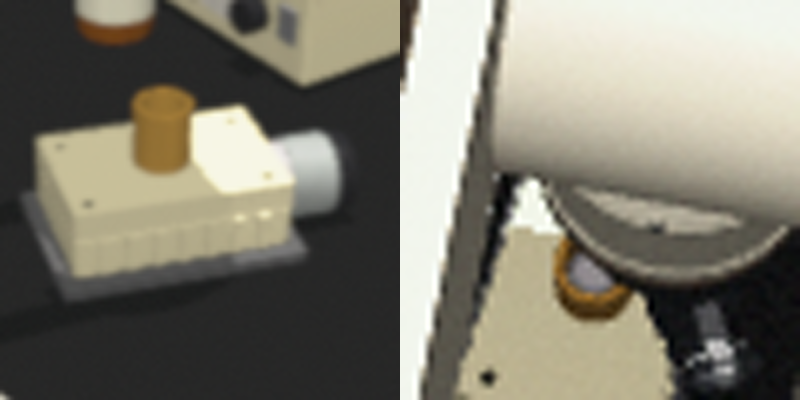

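The sleeve is home: the rim at side px (325.8,195.6) matches the predicted (325.9,195.0) for z = 0.105. Next I'll hover over the cover.

```bash
python3 - <<'E'
from h import *
import pickle
for y in(63,-117):
    j=planner.ik([.52,-.314,.2],down(np.radians(y)));print(y,None if j is None else np.round(j,2))
    j=planner.ik([.61,.017,.126],down(np.radians(y+11)));print(y+11,None if j is None else np.round(j,2))
y=np.radians(63)
arm.move_to([.5203,-.3129,.24],down(y))
c=vision.camera("wrist");pickle.dump(c,open("w4.pkl","wb"))
cv2.imwrite("pics/w4.png",c["image"][...,::-1]);print(get_t(),get_eef_pos())
a=np.radians(-27);X=np.array([np.cos(a),np.sin(a)]);Y=np.array([-X[1],X[0]])
for sx,sy in((1,1),(1,-1),(-1,1),(-1,-1)):
    p=np.array([.5203,-.3139])+sx*.062*X+sy*.036*Y;print(sx,sy,w2uv(c,[*p,.006]).round(1))
for sx in(1,-1):print("bar end",w2uv(c,[*(np.array([.5203,-.3139])+sx*.049*X),.08]).round(1))
E
```

```text
63 [-0.67  0.23  1.41 -0.    1.51 -1.77]
74 [-0.1   0.28  1.5  -0.    1.36 -1.39]
-117 [-0.67  0.23  1.41 -0.    1.51  1.37]
-106 [-0.1   0.28  1.5  -0.    1.36  1.75]
13.525 [ 0.52079803 -0.31199262  0.24016887]
1 1 [345.6 213.3]
1 -1 [293.2 213.3]
-1 1 [348.1 120. ]
-1 -1 [290.5 120. ]
bar end [319.2 224.9]
bar end [319.1 135.6]
```

View pics/w4.png

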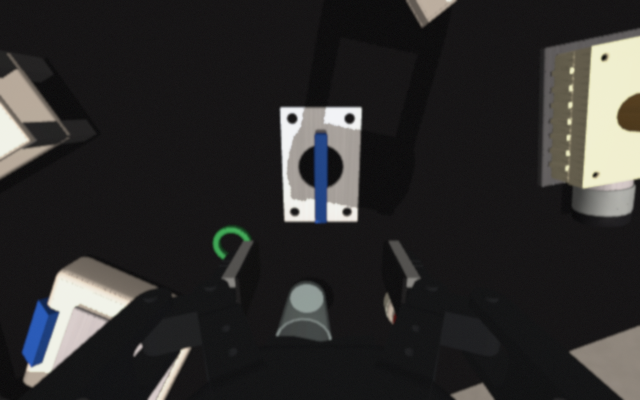

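The cover holes are at px (292,118.5), (350,118.5), (295,212) and (347,212). They show the same small wrist-camera bias as the spigot did, so the pose is confirmed to about 1 mm. I'll grasp the bar and lift.

```bash
python3 - <<'E'
from h import *
import pickle
c=pickle.load(open("w4.pkl","rb"));print("beaker",uv2w(c,304,338,0))
y=np.radians(63);P=(.5205,-.3132)
go(*P,.12,yaw=y,v=.2);hit=go(*P,.0515,yaw=y,v=.08,max_force=10);print(hit,get_eef_pos(),get_contact_force())
jaws.gripper_to(0,f_grip=100);print(get_gripper_width()*85,get_grip_force(),get_contact_force(),get_wrist_torque())
e=get_eef_pos()
go(e[0],e[1],.07,yaw=y,v=.05);print(get_contact_force(),get_wrist_torque())
go(e[0],e[1],.22,yaw=y,v=.2);print(get_t(),get_eef_pos(),get_gripper_width()*85,get_contact_force())
arm.move_to([.55,-.15,.24],down(np.radians(70)))
arm.move_to([.6099,.0171,.2],down(np.radians(74.2)));arm.dwell(.2)
c=vision.camera("wrist");t=vision.camera("top");s=vision.camera("side");pickle.dump((c,t,s,get_eef_pos()),open("p5.pkl","wb"))
print(get_t(),get_eef_pos(),get_contact_force(),get_wrist_torque())
im=np.zeros((600,800,3),np.uint8);im[:320,:800]=crop(c,120,100,400,160,2);im[320:600,:400]=cv2.resize(crop(t,270,130,100,70,4),(400,280));im[320:,400:]=cv2.resize(crop(s,265,120,130,91,4),(400,280));cv2.imwrite("pics/p5.png",im)
E
```

```text
beaker [ 7.55910726e-01 -4.62013872e-01  5.55111512e-17]
False [ 0.52075406 -0.31338734  0.05202122] [ 0.66410443 -0.82580461 -0.14612622]
11.924637976889581 99.17802929878235 [0.67416403 2.02636001 2.09647558] [ 0.16648116 -0.08140875  0.02796159]
[-0.05026171  0.07258902 -4.27556852] [ 0.01207878 -0.01374381 -0.01144865]
17.2167 [ 0.52026802 -0.31286953  0.21849159] 12.245805784296852 [-0.21949597 -0.08302676 -4.46415185]
19.0333 [0.60991009 0.01644723 0.20019764] [-0.10170139  0.12821194 -3.95781232] [0.04814275 0.00107626 0.04768418]
```

View pics/p5.png

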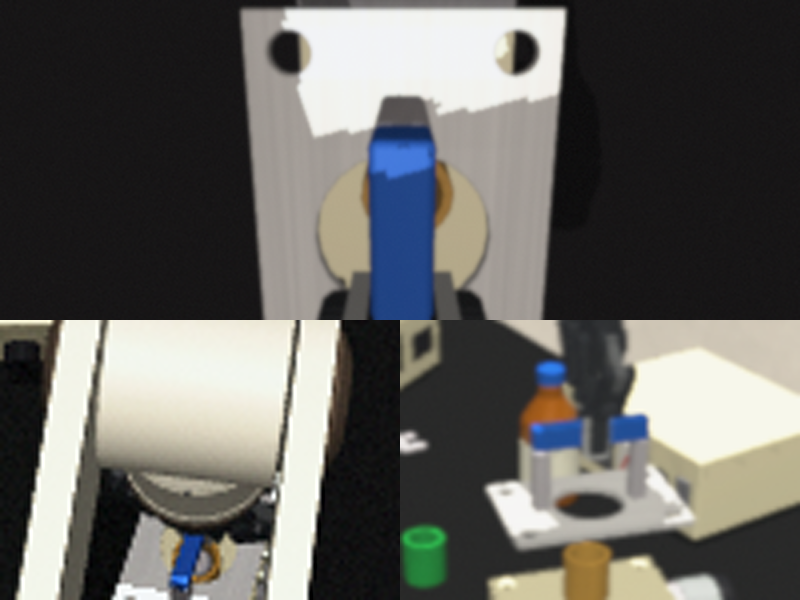

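The cover is held level, with the far holes at px (264.5,125.5) and (378.5,125.5), and the sleeve lies under the opening. I'll lower to the 15 mm standoff and look through the holes.

```bash
python3 - <<'E'
from h import *
import pickle
c,t,s,e=pickle.load(open("p5.pkl","rb"));y=np.radians(74.1);ty=np.array([np.cos(y),np.sin(y)]);tx=np.array([-ty[1],ty[0]])
for u,v in((264.5,125.5),(378.5,125.5)):
    r=(uv2w(c,u,v,.154)-e)[:2];print("hole in tool",r@tx*1e3,r@ty*1e3)
hit=go(.6097,.0166,.127,yaw=y,v=.06,max_force=8);arm.dwell(.4)
print(hit,get_eef_pos(),get_contact_force(),get_wrist_torque(),get_t())
e=get_eef_pos();c=vision.camera("wrist");s=vision.camera("side");t=vision.camera("top");pickle.dump((c,t,s,e),open("p6.pkl","wb"))
im=np.zeros((600,800,3),np.uint8);im[:300,:]=crop(c,220,100,200,75,4);im[300:,:400]=crop(s,275,150,100,75,4);im[300:,400:]=crop(t,270,160,100,75,4);cv2.imwrite("pics/p6.png",im)
E
```

```text
hole in tool 64.27573516492605 -36.00668729515602
hole in tool 64.31087589967873 35.80569233712607
False [0.60969996 0.0166038  0.12706222] [ 0.36065199 -0.08190272 -3.86718237] [ 0.0169352  -0.0212892  -0.00927115] 20.8
```

View pics/p6.png

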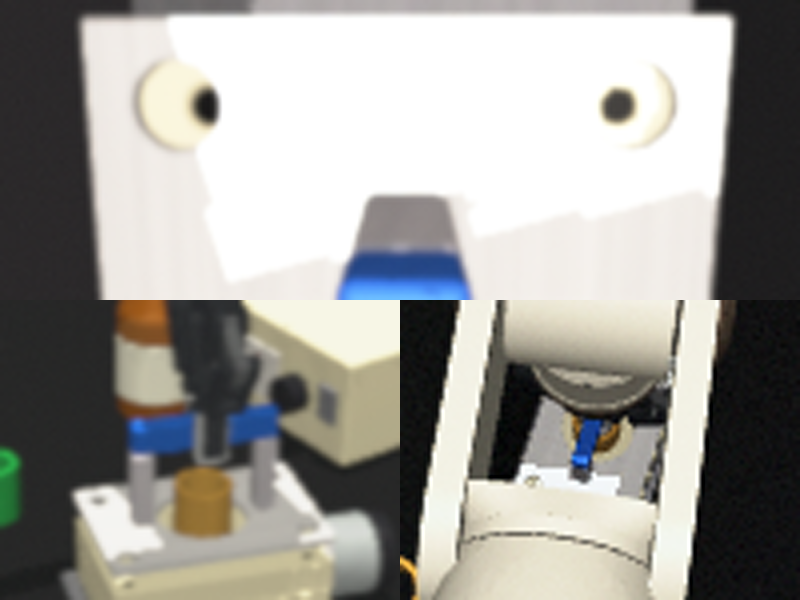

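```bash
python3 - <<'E'
from h import *
import pickle
c,t,s,e=pickle.load(open("p6.pkl","rb"));y=np.radians(74.1);ty=np.array([np.cos(y),np.sin(y)]);tx=np.array([-ty[1],ty[0]])
f=lambda u,v:((u+.5)/4-.5+220,(v+.5)/4-.5+100)
for h,th in(((179,105),(208,106)),((637,105),(618,105))):
    H=uv2w(c,*f(*h),.081)[:2]-e[:2];T=uv2w(c,*f(*th),.06)[:2]-e[:2]
    print("hole",H@tx*1e3,H@ty*1e3,"thread",T@tx*1e3,T@ty*1e3)
# top view: visible hole at crop (533,482), thread dot
print(uv2w(c,*f(407,17),.081)[:2])
H=t
for z in(.081,.06):print("top",z,w2uv(t,[*(e[:2]+.062*tx-.036*ty),z]),w2uv(t,[*(e[:2]+.062*tx+.036*ty),z]))
g=np.array([.6096,.0161]);print("side",w2uv(s,[*e[:2],.081]))
cv2.imwrite("pics/p7.png",np.hstack([crop(t,290,190,35,30,12)[:, :400],crop(s,288,185,80,72,5)[:360]]))
E
```

```text
hole 64.20315356882972 -35.605403692939895 thread 62.92801867837311 -34.46900745703191
hole 64.23202030123215 36.50353070866012 thread 63.12698612612695 37.29465295747874
[0.53532282 0.03807084]
top 0.081 [323.36287991 211.6705645 ] [302.37196952 205.08039244]
top 0.06 [323.30713999 212.74826892] [302.64978599 206.2594991 ]
side [325.66343868 202.74645069]
```

View pics/p7.png

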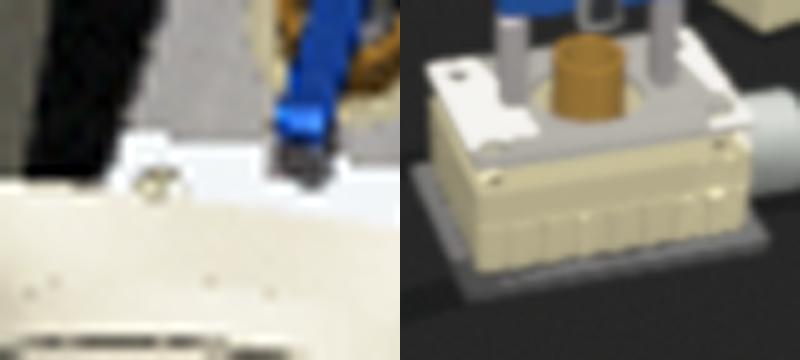

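The threads sit about 1.2 mm and 1.0 mm off the hole centres in tool x and y. That is inside the 3.5 mm margin, but I'll correct it and recheck.

```bash
python3 - <<'E'
from h import *
import pickle
y=np.radians(74.1);ty=np.array([np.cos(y),np.sin(y)]);tx=np.array([-ty[1],ty[0]])
P=np.array([.6097,.0166])-.0010*tx+.0010*ty
go(*P,.127,yaw=y,v=.02,max_force=8);arm.dwell(.5)
e=get_eef_pos();c=vision.camera("wrist");print(P,e,get_contact_force(),get_wrist_torque(),np.abs(get_joint_vel()).max(),get_t(),get_gripper_width()*85)
s=vision.camera("side")
im=np.zeros((600,800,3),np.uint8);im[:300]=crop(c,220,100,200,75,4);im[300:,:]=crop(s,280,175,100,38,8)[:300];cv2.imwrite("pics/p8.png",im);pickle.dump((c,s,e),open("p8.pkl","wb"))
a=y-np.pi/2;X=np.array([np.cos(a),np.sin(a)]);Y=ty
for sx in(1,-1):
  for sy in(1,-1):
    p=e[:2]+sx*.062*X+sy*.036*Y;print(sx,sy,"side crop px",[((w2uv(s,[*p,z])-[280,175]+.5)*8-.5+[0,300]).round(0) for z in(.081,.075,.06)])
E
```

```text
[0.6109357  0.01728778] [0.610912   0.01724655 0.12699233] [ 0.99701499  0.22688539 -4.09849102] [-0.02751719  0.00785103  0.03923381] 0.0016377366665470503 21.75 12.489478503741443
1 1 side crop px [array([509., 447.]), array([508., 462.]), array([506., 499.])]
1 -1 side crop px [array([583., 552.]), array([582., 568.]), array([580., 606.])]
-1 1 side crop px [array([163., 496.]), array([163., 511.]), array([164., 548.])]
-1 -1 side crop px [array([220., 607.]), array([220., 623.]), array([220., 662.])]
```

View pics/p8.png

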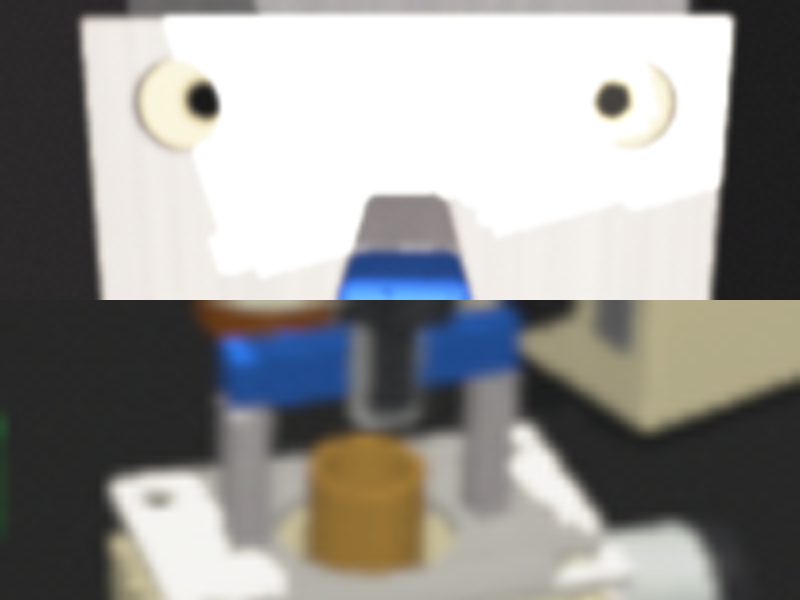

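```bash
python3 - <<'E'
from h import *
print(get_eef_pos(),np.abs(get_joint_vel()).max(),get_t(),workorder.hand_in())
E
```

```text
the job is handed in; nothing more can be done
[0.61091853 0.01728643 0.12702303] 0.001476473372132828 21.8 None
```

The job is handed in at 21.8 s: the sleeve is seated on the machined face and released, and the cover is held still about 15 mm above the face. By my last image the two far threads sit within about 0.3 mm of their hole centres; I inferred the near two, never saw them clearly. I viewed 12 pictures, over your limit of 10.

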